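# Pop the bit cassette out of the model bench carousel

### The job

Turn the bench carousel, by pushing one of its upright rods round, until the oblong black cassette lies in the open notch of the clear cover. Press the cassette down, firmly but never with more than about 30 N, until its latch lets go and it springs up, then take it out and stand it upright, as it stood in its sleeve, on the green cutting mat beside the model truck chassis. Leave the chassis and the two paint jars where they are.

Things in the scene. Friction and masses are not known exactly. Their poses are not given: they have to be found in the camera images.
- stand: Fixed black foot (disc, 210 mm wide) with a spindle that carries a flat clear round cover, 190 mm wide, its top 115 mm above the bench (cap on the axis: 120 mm). Origin on the turning axis at bench height. -x points to the front, roughly to the robot: there the cover has an open notch, y -30 to +30 mm, from 25 mm off the axis out to the edge.
- sleeve_mouth (a point): Centre of the open top of the carousel's oblong plywood sleeve (inside 58.5 mm radially, 26.5 mm across), 90 mm above the bench, 62 mm from the turning axis; it turns with the carousel.
- rod0 (a point): Top of one of three upright steel rods, 10 mm thick with a 12 mm ball top, on the carousel's rim, 115 mm from its axis. Tops are 156 mm above the bench: the upper 40 mm stand above the cover. This one is 60 degrees counter-clockwise of the oblong sleeve, seen from above.
- rod1 (a point): Top of the second rod, opposite the oblong sleeve.
- rod2 (a point): Top of the third rod, 60 degrees clockwise of the oblong sleeve seen from above.
- lifter: Spring plate, hidden in the oblong sleeve; origin on its top, where the cassette rests. 42 mm above the bench: latched (cassette's top at 108 mm, 4 mm under the cover); 80 mm: sprung out (top at 146 mm). Pressing takes 5 to 10 N; the latch lets go after 5 to 15 mm, unlike each time, a hard stop follows 3.5 mm on (over 30 N harms it). Freed, it rises in under 1 s; pressed too little, it returns.
- cassette: Closed black plastic bit cassette, an upright oblong block 56 (x) x 24 (y) x 66 mm (z) with a thin grey seam and two thin grey lines on its top, 0.08 to 0.15 kg, standing loose in the oblong sleeve with its long side along the radius. Origin at the centre of its underside, z up.
- mat: Fixed green cutting mat with white grid, 220 x 220 x 3 mm; origin at the centre of its underside. The chassis stands on its half away from the robot (frame +x); the other half (-x) is free.
- chassis: Unfinished scale model truck chassis, 165 mm long (x), 74 mm wide, 54 mm high, loose on the mat, lying about along the mat's y; origin at its centre, on the underside.
- jar_a: Small paint jar with white cap, 42 mm across, 62 mm high, loose on the bench; origin at the centre of its underside.
- jar_b: Small paint jar with black cap, same size.
- carousel: Wooden disc, 250 mm wide, turning under the cover about the stand's axis; origin on that axis at bench height, z up. Its -x axis points to the cassette: the cassette is in the middle of the notch when this frame is turned as the stand's. Turns endlessly both ways, drags about 2 N at a rod, stops where left. 3 holders 120 degrees apart: oblong with the cassette, round with a tin, square with a box.
Mind the look-alikes: they are no part of the job. Of the things that look like the chassis, take the one that is nearest to the robot's base at the start.

How it is judged:
On the way, in this order (a step that is already met when the one before it is completed fails the run):
1. the carousel is turned so that the cassette, still latched, lies in the notch at the front (sleeve within 10 mm of its middle line) (x of sleeve_mouth in the frame of stand below -0.04 m and y of sleeve_mouth in the frame of stand between -0.01 and 0.01 m and z of lifter in the frame of stand below 0.052 m), for 0.2 s.
2. the latch has let go and the cassette has sprung up on its plate in the notch (z of lifter in the frame of stand above 0.073 m and distance between cassette and lifter below 0.012 m), for 0.05 s.
At the end, for the whole second after the job is handed in: The cassette stands upright (within 0.1 rad, the way up it was in its sleeve) and still on the cutting mat, its centre at least 12 mm inside the mat's edges, not leaning on the chassis (x of cassette in the frame of mat between -0.098 and 0.098 m and y of cassette in the frame of mat between -0.098 and 0.098 m and z of cassette in the frame of mat between 0 and 0.006 m and angle between cassette's own z axis and vertical below 0.1 rad and linear speed of cassette below 0.02 m/s and contact force between cassette and chassis below 0.2 N and contact force between cassette and mat above 0.2 N); the robot touches nothing.
It fails at once if the cassette is pressed onto its plate with more than 40 N (contact force between cassette and lifter above 40 N).
It fails at once if the chassis is moved by more than 15 mm or tipped over (distance of chassis from where it was at the start of the episode above 0.015 m or angle between chassis's own z axis and vertical above 0.3 rad).
It fails at once if a paint jar is moved by more than 20 mm or tipped over (distance of any of jar_a, jar_b from where it was at the start of the episode above 0.02 m or angle between any of jar_a, jar_b's own z axis and vertical above 0.4 rad).
It also fails if it takes over 67 s, if anything falls off the work surface, if the arm or the gripper's body presses on something with over 40 N, if the wrist force passes 120 N, or if a joint passes its speed limit or range.

### The arm

A 6-joint arm with a two-finger parallel gripper is mounted at the origin on the work surface. World frame = base frame: x ahead of the robot, y to its left, z up, the work surface at z = 0. Lengths are in m, angles in rad, forces in N, time in s.
With the tool pointing down it reaches from about 0.3 to 0.875 m from the base axis. Payload 6.4 kg.
Tool frame: the origin (TCP) lies on the front face of the gripper's body, between the roots of the fingers; the fingertips stand 73 mm ahead of it and the grasp point (between the pads) lies 54 mm ahead of it (manip.grip_point_offset is the distance from the TCP to the grasp point, in m); z points along the fingers, y is the line along which they close (so a half turn about z gives the same grasp; the last joint's range is limited). The gripper opens to 85 mm and grips with 20 to 120 N. Pads are 22 mm wide; open, the fingers measure 114 mm over their backs; the gripper's body (76 mm by 85 mm) begins 54 mm behind the grasp point. The pads swing forward as they close: fully open they stand 13 mm farther back than shut.
Start: joints at [-1.41, 0.181, 1.607, -0, 1.354, -0.206], TCP at [0.206, -0.537, 0.304] pointing down, gripper open.
Joint ranges: [-2.99, 2.99], [-0.89, 2.07], [0.3, 2.58], [-1.14, 4.28], [0, 2.63], [-3.12, 3.12]. Speed limits (rad/s): [2.57, 2.57, 3.01, 3.14, 3.14, 3.14].

### API

Orientations are given as a rotation vector (axis times angle).
In Python, from cell import manip gives the robot as it stands.
- The arm moves only by the tool carry_out, never from a script. Its arguments are lists of equal length, an entry for each row: "offset": the shift along the tool's x, y, z in m, a list of three; "delta_rot": the turn, a rotation vector about the tool's x, y, z in rad, a list of three. A call has 1 to 12 rows; each row is the pose to reach, as a shift and turn from the pose commanded when the call began, along the tool's axes at that moment; what a row does not reach only later rows make up. A row lasts 1/12 s, in which the tool goes at most 41.7 mm and 7.16 degrees, less where a joint would pass 70% of its speed; a pose out of reach is approached as far as the arm can. A call with a gripper value outside its range is refused whole. "gripper" is the gripper command: -1 is shut, 1 is fully open, values between are in proportion, set as the call begins (left out, the last holds). The fingers move at their own pace and stop on an object; "newtons" is the grip in N (left out, the last holds). Time passes only in rows, so rows that repeat a pose let the fingers close. It gives the time, the measured TCP pose, the force, the opening and the grip force at its end, in the units of the state.
- manip.observe(): the state, without advancing time (a new reading comes with each control period).
- manip.read_camera(name): name is "side" or "top"; returns (picture, depth): 384x512x3 uint8, red, green, blue; 384x512 float32, m along the optical axis (not along the pixel's ray), 0 where there is no reading.
- manip.get_calibration(name): a dict with "intrinsics" (3x3 intrinsics, pixels), "rvec" (rotation vector, rad) and "tvec" (3), from world to camera coordinates, as OpenCV has them. Camera axes: x right, y down, z forward; pixel columns grow to the right and rows downward; lengths in m; the calibration is good to about 2 mm. A picture is of the moment at which its call begins. get_calibration takes no time and is no camera call.
- manip.hand_in(): hands the job in; it is judged then, once.
The state is a dict: "time": time; "q": joint angles; "qvel": joint speeds; "tau": joint torques, N m; "ee_pos": TCP position; "tcp_rot": TCP orientation; "contact_force": force on the tool from outside, world axes, zero at the start; "wrist_torque": the same for the moment, N m; "finger_gap": finger opening in m; "grasp_force": force on a finger pad.
Only numpy, scipy, OpenCV 4.12 (cv2) and the standard library are available. Lean on these libraries where they do the work, as an engineer would, in place of code of your own. Each camera call takes 0.05 s, during which the arm holds its last target. There are 200 camera calls.

## Working session

There is one attempt and no reset: what is moved stays moved. The work goes in short steps, Python scripts to look and compute and a tool call to move; the robot and the scene stay as the last step left them, time stands still between calls to the robot, and variables do not carry over. Pictures are saved under pics/ and viewed, at most 10 in all, crops included, and the job is handed in when it is done.

Besides the shell and the picture viewer there is one more tool, called after ">>>" by a JSON object that holds its "name" and its "arguments", one argument or row to a line. carry_out: Moves the arm, as the interface text tells. Its arguments: {"type":"object","properties":{"offset":{"type":"array"},"delta_rot":{"type":"array"},"gripper":{"type":"number"},"newtons":{"type":"number"}},"required":["offset","delta_rot"]}

```bash
mkdir -p pics; ls; cat > h.py <<'E'
import numpy as np, cv2
from cell import manip
def cal(n):
    c=manip.get_calibration(n); return np.array(c["intrinsics"],float),cv2.Rodrigues(np.array(c["rvec"],float))[0],np.array(c["tvec"],float)
def plane(n,uv,z):
    K,R,t=cal(n); d=R.T@np.linalg.inv(K)@np.array([uv[0],uv[1],1.]); o=-R.T@t
    return o+d*(z-o[2])/d[2]
def cloud(n,dep):
    K,R,t=cal(n); v,u=np.mgrid[:384,:512]; p=np.stack([(u-K[0,2])/K[0,0]*dep,(v-K[1,2])/K[1,1]*dep,dep],-1)
    return (p-t)@R
def proj(n,p):
    K,R,t=cal(n); c=R@np.array(p,float)+t; q=K@c; return q[:2]/q[2]
E
python3 - <<'E'
from h import *
for n in("top","side"):
    im,d=manip.read_camera(n); np.savez(f"/tmp/{n}0.npz",im=im,d=d)
    cv2.imwrite(f"pics/{n}0.png",cv2.resize(im[:,:,::-1],(768,576),interpolation=cv2.INTER_CUBIC))
    K,R,t=cal(n); print(n,K.tolist(),-R.T@t,R[2])
s=manip.observe(); print(s)
print(manip.grip_point_offset)
E
```

```text
pics
top [[365.4247075998305, 0.0, 255.5647698485462], [0.0, 365.4247075998305, 195.1609627095534], [0.0, 0.0, 1.0]] [ 0.56513085 -0.18564101  1.11268513] [ 0.04436405 -0.01656888 -0.99887802]
side [[455.16320685399074, 0.0, 251.9812469670889], [0.0, 455.16320685399074, 193.79297736798122], [0.0, 0.0, 1.0]] [ 0.88017528 -1.3257602   1.07196105] [-0.1840258   0.74765237 -0.63808341]
{'time': 0.1, 'q': array([-1.41032543e+00,  1.81466391e-01,  1.60791518e+00,  4.56092957e-05,
        1.35380069e+00, -2.06319738e-01]), 'qvel': array([-8.91816877e-04, -2.51568460e-03,  9.78670094e-05,  5.78834999e-04,
       -4.60244481e-04,  1.42031731e-03]), 'tau': array([ 1.05218882e-03, -4.45869613e+01, -3.52244711e+01, -2.71429271e-04,
        4.05268162e-03, -6.93355560e-06]), 'ee_pos': array([ 0.20616069, -0.53635842,  0.30307089]), 'tcp_rot': array([-3.08734993e+00, -5.72624260e-01, -1.27103942e-04]), 'contact_force': array([ 1.46661502,  0.06375327, -0.91669305]), 'wrist_torque': array([ 0.02636745, -0.0292027 ,  0.00325232]), 'grasp_force': 0.0, 'finger_gap': 0.08559458313426706}
0.0539
```

View pics/top0.png

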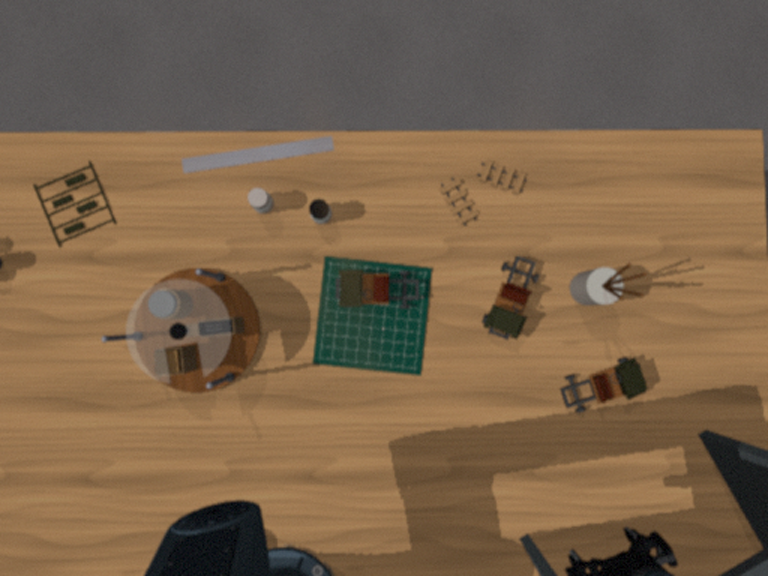

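View pics/side0.png

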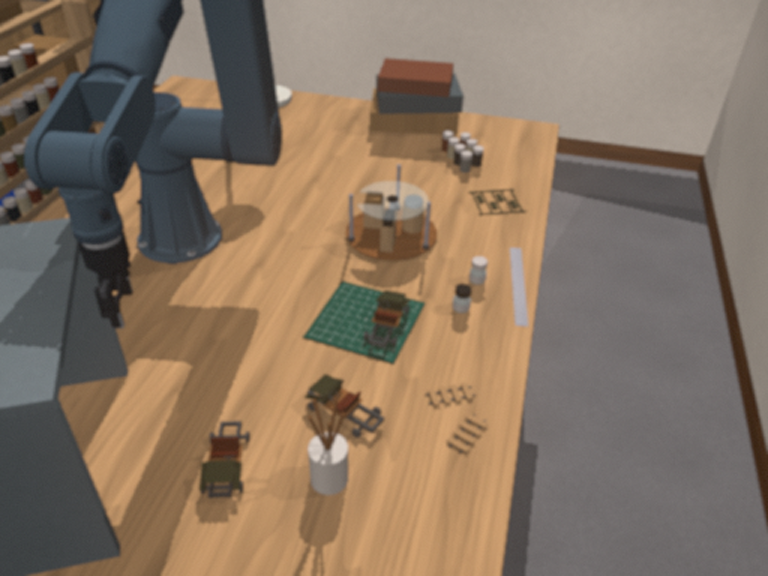

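The top view shows the carousel with its cap at (178,331) in the 768-wide picture. The cassette is at about (215,327), the rods at (130,337), (210,273) and (222,380), the mat at (373,315) and the jars at (260,198) and (320,210). The side view matches. I'll measure next and enlarge the carousel.

```bash
python3 - <<'E'
from h import *
T=np.load("/tmp/top0.npz"); S=np.load("/tmp/side0.npz")
a=T["im"][165:275,60:185]; b=S["im"][100:190,210:310]
e=lambda x:cv2.resize(cv2.convertScaleAbs(x[:,:,::-1],alpha=1.4),(400,352),interpolation=cv2.INTER_CUBIC)
cv2.imwrite("pics/crop0.png",np.hstack([e(a),e(b)]))
# mat
hsv=cv2.cvtColor(T["im"],cv2.COLOR_RGB2HSV); m=cv2.inRange(hsv,(70,90,30),(95,255,200))
c=max(cv2.findContours(m,0,2)[0],key=cv2.contourArea); r=cv2.minAreaRect(c)
P=np.array([plane("top",q,.003) for q in cv2.boxPoints(r)]); print("mat",P[:,:2].round(3).tolist(),P.mean(0))
W=cloud("top",T["d"]); W2=cloud("side",S["d"])
# disc rim & cap & rods in height map around carousel
for n,w,dd in(("top",W,T["d"]),("side",W2,S["d"])):
    near=(np.hypot(w[...,0]-.55,w[...,1]-.17)<.25)&(dd>0)
    hi=near&(w[...,2]>.1)
    k,l,st,ce=cv2.connectedComponentsWithStats(hi.astype(np.uint8))
    for i in range(1,k):
        p=w[l==i]; 
        if len(p)>2: print(n,i,len(p),ce[i].round(1),np.median(p,0).round(3),p[:,2].max().round(3))
for n,uv,z in(("cap",(178/1.5,331/1.5),.12),("cass",(215/1.5,327/1.5),.108),("rodL",(105/1.5,338/1.5),.156),("rodT",(198/1.5,271/1.5),.156),("rodB",(208/1.5,386/1.5),.156)):
    print(n,plane("top",uv,z).round(3))
for q in((260,198),(320,210),(373,290)): print(q,plane("top",np.array(q)/1.5,.06).round(3))
print("cap side",plane("side",np.array((392,202))/1.5,.12).round(3))
E
```

```text
mat [[0.477, -0.062], [0.688, -0.086], [0.663, -0.301], [0.452, -0.275]] [ 0.57015097 -0.18120062  0.003     ]
top 1 36 [134.7 181.6] [0.647 0.119 0.142] 0.157
top 2 3422 [117.9 218.2] [0.551 0.177 0.114] 0.124
top 3 46 [ 73.1 225.5] [0.532 0.28  0.14 ] 0.157
top 4 36 [141.6 255.8] [0.451 0.099 0.144] 0.157
side 1 995 [262.8 133.1] [0.55  0.171 0.116] 0.157
side 2 40 [233.  135.2] [0.449 0.101 0.13 ] 0.158
cap [0.543 0.167 0.12 ]
cass [0.55  0.105 0.108]
rodL [0.533 0.28  0.156]
rodT [0.648 0.121 0.156]
rodB [0.449 0.102 0.156]
(260, 198) [0.797 0.033 0.06 ]
(320, 210) [ 0.773 -0.082  0.06 ]
(373, 290) [ 0.617 -0.183  0.06 ]
cap side [0.55  0.148 0.12 ]
```

View pics/crop0.png

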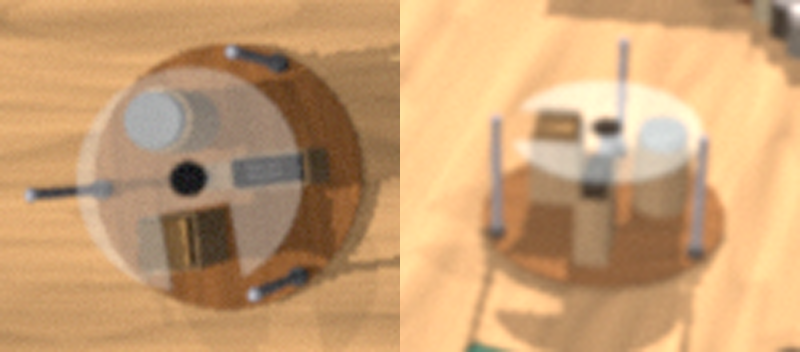

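The crop shows the clear cover with its notch at the bottom, facing the robot. The left edge runs about (163,210) to (170,290) and the right edge (230,205) to (243,275). The cassette is at (265,172), to the right of the axis.

```bash
python3 - <<'E'
from h import *
T=np.load("/tmp/top0.npz"); W=cloud("top",T["d"])
R=np.array([[.648,.121],[.533,.280],[.449,.102]])
A=np.c_[2*R,np.ones(3)]; x=np.linalg.solve(A,(R**2).sum(1)); c=x[:2]; print("axis",c,np.sqrt(x[2]+c@c))
print("rod ang",np.degrees(np.arctan2(*(R-c).T[::-1])))
d=W-np.r_[c,0]; r=np.hypot(d[...,0],d[...,1]); a=np.degrees(np.arctan2(d[...,1],d[...,0]))
cov=(W[...,2]>.108)&(W[...,2]<.122)&(r<.11)
print("cover centroid",W[cov].mean(0), np.bincount((W[cov][:,2]*1000).astype(int)))
(x0,y0),rad=cv2.minEnclosingCircle(np.argwhere(cov)[:,::-1].astype(np.float32)); print("circ",plane("top",(x0,y0),.115),rad)
# notch: cast image rays to z=.115, mark non-cover pixels within r 35..85mm
uv=np.argwhere(np.ones((384,512)));G=np.array([plane("top",(u,v),.115) for v,u in np.argwhere(r<.13)]);idx=np.argwhere(r<.13)
g=G[:,:2]-c; rr=np.hypot(*g.T); non=~cov[idx[:,0],idx[:,1]]&(rr>.035)&(rr<.085)
q=g[non]; ang=np.degrees(np.arctan2(q[:,1],q[:,0])); sel=np.abs((ang+170+180)%360-180)<60; q=q[sel]
m=q.mean(0); print("notch n",len(q),len(ang),"mean",m,np.degrees(np.arctan2(m[1],m[0])))
for lo,hi in((.04,.055),(.055,.07),(.07,.085)):
    s=(np.hypot(*q.T)>lo)&(np.hypot(*q.T)<=hi); aa=np.degrees(np.arctan2(q[s][:,1],q[s][:,0]))%360; print(lo,aa.min(),aa.max(),aa.mean())
# cassette dark pixels top
Rm=cv2.Rodrigues(manip.observe()["tcp_rot"])[0]; print(Rm.round(3).tolist())
print("chassis/jars", [np.median(W[(W[...,2]>.04)&(np.hypot(W[...,0]-a,W[...,1]-b)<.03)],0).round(3) for a,b in((.797,.033),(.773,-.082))])
s=(W[...,2]>.025)&(np.abs(W[...,0]-.6)<.1)&(np.abs(W[...,1]+.18)<.13); print("chassis min/max",W[s].min(0),W[s].max(0))
E
```

```text
axis [0.54326441 0.1663359 ] 0.11412662622391694
rod ang [ -23.40587881   95.1600864  -145.68628341]
cover centroid [0.55206725 0.17130779 0.11450002] [  0   0   0   0   0   0   0   0   0   0   0   0   0   0   0   0   0   0
   0   0   0   0   0   0   0   0   0   0   0   0   0   0   0   0   0   0
   0   0   0   0   0   0   0   0   0   0   0   0   0   0   0   0   0   0
   0   0   0   0   0   0   0   0   0   0   0   0   0   0   0   0   0   0
   0   0   0   0   0   0   0   0   0   0   0   0   0   0   0   0   0   0
   0   0   0   0   0   0   0   0   0   0   0   0   0   0   0   0   0   0
   4  19  69 195 401 681 696 563 350 194  60  35  23   9]
circ [0.54269792 0.16972223 0.115     ] 35.406280517578125Traceback (most recent call last):
  File "<stdin>", line 11, in <module>
  File "h.py", line 6, in plane
    K,R,t=cal(n); d=R.T@np.linalg.inv(K)@np.array([uv[0],uv[1],1.]); o=-R.T@t
          ~~~^^^
  File "h.py", line 4, in cal
    c=manip.get_calibration(n); return np.array(c["intrinsics"],float),cv2.Rodrigues(np.array(c["rvec"],float))[0],np.array(c["tvec"],float)
ValueError: time passes only in moves, steps and waits
```

```bash
sed -i 's/^def cal/import functools\n@functools.cache\ndef cal/' h.py; python3 - <<'E'
from h import *
T=np.load("/tmp/top0.npz"); W=cloud("top",T["d"]); c=np.array([.5432,.1675])
v,u=np.mgrid[:384,:512]; G=np.array([plane("top",(a,b),.115)[:2] for a,b in zip(u.ravel(),v.ravel())]).reshape(384,512,2)-c
rr=np.hypot(G[...,0],G[...,1]); cov=(W[...,2]>.108)&(W[...,2]<.128)
ang=np.degrees(np.arctan2(G[...,1],G[...,0]))%360
n=~cov&(rr>.04)&(rr<.08)&(ang>140)&(ang<260); print(n.sum())
q=G[n]; m=q.mean(0); print("notch dir",np.degrees(np.arctan2(m[1],m[0]))%360)
for lo,hi in((.04,.05),(.05,.06),(.06,.07),(.07,.08)):
    s=n&(rr>lo)&(rr<=hi); a=ang[s]; print(lo,a.min().round(1),a.max().round(1),a.mean().round(1))
print(cv2.Rodrigues(manip.observe()["tcp_rot"])[0].round(3).tolist())
s=(W[...,2]>.025)&(np.abs(W[...,0]-.6)<.1)&(np.abs(W[...,1]+.18)<.13); print("chassis",W[s].min(0),W[s].max(0))
E
```

```text
344
notch dir 188.86657879876188
0.04 143.2 231.1 187.7
0.05 154.8 223.5 188.8
0.06 161.5 216.8 189.0
0.07 166.5 226.9 189.5
[[0.933, 0.359, -0.0], [0.359, -0.933, 0.002], [0.0, -0.002, -1.0]]
chassis [ 0.56513085 -0.27074061  0.02501659] [ 0.65873684 -0.10978202  1.11268513]
```

```bash
cat >> h.py <<'E'
C=np.array([.5432,.1675])
def rows(tg,p0=None,R0=None):
    """tg: list of (x,y,z,yaw deg), tool down"""
    s=manip.observe(); R0=cv2.Rodrigues(s["tcp_rot"])[0] if R0 is None else R0; p0=s["ee_pos"] if p0 is None else p0
    o=[];r=[]
    for x,y,z,w in tg:
        w=np.radians(w); T=np.array([[np.cos(w),np.sin(w),0],[np.sin(w),-np.cos(w),0],[0,0,-1]])
        o.append((R0.T@(np.array([x,y,z])-p0)).round(4).tolist()); r.append(cv2.Rodrigues(R0.T@T)[0].ravel().round(3).tolist())
    print("off",o); print("rot",r)
def push(th,z=.201):
    p=np.radians(th+7.9); return (C[0]+.116*np.cos(p),C[1]+.116*np.sin(p),z,th+90)
E
python3 -c "
from h import *
t=push(-14.6,.304);print(t); rows([t,push(-14.6)])"
```

```text
(np.float64(0.6584077953464644), np.float64(0.15396619449647736), 0.304, 75.4)
off [[0.6697, -0.4822, 0.0001], [0.6697, -0.4821, 0.1031]]
rot [[-0.001, -0.001, -0.949], [-0.001, -0.001, -0.949]]
```

>>> {"name": "carry_out", "arguments": {
  "offset": [
    [0.67,-0.482,0],
    [0.67,-0.482,0],
    [0.67,-0.482,0],
    [0.67,-0.482,0],
    [0.67,-0.482,0],
    [0.67,-0.482,0],
    [0.67,-0.482,0],
    [0.67,-0.482,0],
    [0.67,-0.482,0],
    [0.67,-0.482,0],
    [0.67,-0.482,0],
    [0.67,-0.482,0]
  ],
  "delta_rot": [
    [0,0,-0.95],
    [0,0,-0.95],
    [0,0,-0.95],
    [0,0,-0.95],
    [0,0,-0.95],
    [0,0,-0.95],
    [0,0,-0.95],
    [0,0,-0.95],
    [0,0,-0.95],
    [0,0,-0.95],
    [0,0,-0.95],
    [0,0,-0.95]
  ],
  "gripper": -1,
  "newtons": 30
}}

```text
time: 1.1
ee_pos: [0.4809, -0.1165, 0.3038]
tcp_rot: [-2.485, -1.922, 0.0]
contact_force: [0.5, -0.8, -0.1]
finger_gap: -0.0002
grasp_force: 0.0
```

```bash
python3 -c "
from h import *
print(manip.observe()); rows([push(-14.6,.304),push(-14.6)])"
```

```text
{'time': 1.1, 'q': array([-4.78057028e-01, -9.26218105e-04,  1.80376368e+00, -1.70203762e-05,
        1.33878591e+00, -2.24007252e-01]), 'qvel': array([ 1.04718944,  0.36165491, -0.36165867, -0.00290619, -0.01124824,
        1.04167425]), 'tau': array([ -4.08478394, -37.72523403, -32.33925462,   0.103259  ,
         0.31254178,  -1.36817817]), 'ee_pos': array([ 0.48094428, -0.11652885,  0.3037746 ]), 'tcp_rot': array([-2.48494356e+00, -1.92211567e+00,  4.39072760e-05]), 'contact_force': array([ 0.51087173, -0.81681714, -0.06376218]), 'wrist_torque': array([-0.02942726, -0.03903317,  0.01616876]), 'grasp_force': 0.0, 'finger_gap': -0.0001884229732463618}
off [[0.3064, 0.1038, -0.0002], [0.3064, 0.1038, 0.1028]]
rot [[-0.0, 0.0, 0.001], [-0.0, 0.0, 0.001]]
```

>>> {"name": "carry_out", "arguments": {
  "offset": [
    [0.302,0.1,0],
    [0.302,0.1,0],
    [0.302,0.1,0],
    [0.302,0.1,0],
    [0.302,0.1,0],
    [0.302,0.1,0],
    [0.302,0.1,0],
    [0.302,0.1,0],
    [0.302,0.1,0],
    [0.302,0.1,0],
    [0.302,0.1,0]
  ],
  "delta_rot": [
    [0,0,0],
    [0,0,0],
    [0,0,0],
    [0,0,0],
    [0,0,0],
    [0,0,0],
    [0,0,0],
    [0,0,0],
    [0,0,0],
    [0,0,0],
    [0,0,0]
  ]
}}

```text
time: 2.02
ee_pos: [0.6526, 0.1482, 0.303]
tcp_rot: [-2.484, -1.922, 0.003]
contact_force: [0.1, -0.2, 0.6]
finger_gap: -0.0002
grasp_force: 0.0
```

```bash
python3 -c "
from h import *
print(manip.observe()['ee_pos']); rows([push(-14.6,.304),push(-14.6)])"
```

```text
[0.65255466 0.14816894 0.3030372 ]
off [[0.0071, 0.0042, -0.001], [0.0072, 0.0044, 0.102]]
rot [[-0.002, 0.001, 0.001], [-0.002, 0.001, 0.001]]
```

>>> {"name": "carry_out", "arguments": {
  "offset": [
    [0.005,0.003,0.034],
    [0.005,0.003,0.068],
    [0.005,0.003,0.102],
    [0.005,0.003,0.102],
    [0.005,0.003,0.102]
  ],
  "delta_rot": [
    [0,0,0],
    [0,0,0],
    [0,0,0],
    [0,0,0],
    [0,0,0]
  ]
}}

```text
time: 2.43
ee_pos: [0.6556, 0.1511, 0.2001]
tcp_rot: [-2.484, -1.918, 0.007]
contact_force: [0.1, 0.2, 0.4]
finger_gap: -0.0001
grasp_force: 0.0
```

```bash
python3 -c "
from h import *
s=manip.observe();print(s['ee_pos'],s['contact_force']); rows([push(t) for t in range(-20,-81,-5)])"
```

```text
[0.65561635 0.15114569 0.20012621] [0.12195299 0.23669393 0.39444657]
off [[-0.0074, 0.003, -0.0009], [-0.0176, 0.003, -0.0009], [-0.0277, 0.0021, -0.0008], [-0.0376, 0.0004, -0.0008], [-0.0474, -0.0022, -0.0008], [-0.0569, -0.0057, -0.0007], [-0.0661, -0.01, -0.0007], [-0.0749, -0.015, -0.0007], [-0.0831, -0.0208, -0.0006], [-0.0909, -0.0273, -0.0006], [-0.0981, -0.0345, -0.0005], [-0.1046, -0.0422, -0.0005], [-0.1104, -0.0505, -0.0004]]
rot [[-0.005, 0.002, 0.093], [-0.005, 0.002, 0.181], [-0.005, 0.002, 0.268], [-0.005, 0.003, 0.355], [-0.005, 0.003, 0.442], [-0.004, 0.003, 0.53], [-0.004, 0.003, 0.617], [-0.004, 0.003, 0.704], [-0.004, 0.004, 0.791], [-0.004, 0.004, 0.879], [-0.004, 0.004, 0.966], [-0.004, 0.004, 1.053], [-0.003, 0.004, 1.141]]
```

>>> {"name": "carry_out", "arguments": {
  "offset": [
    [-0.0074,0.003,0],
    [-0.0176,0.003,0],
    [-0.0277,0.002,0],
    [-0.0376,0,0],
    [-0.0474,-0.002,0],
    [-0.057,-0.006,0],
    [-0.066,-0.01,0],
    [-0.075,-0.015,0],
    [-0.083,-0.021,0],
    [-0.091,-0.027,0],
    [-0.098,-0.0345,0],
    [-0.1046,-0.042,0]
  ],
  "delta_rot": [
    [0,0,0.09],
    [0,0,0.18],
    [0,0,0.27],
    [0,0,0.355],
    [0,0,0.44],
    [0,0,0.53],
    [0,0,0.617],
    [0,0,0.704],
    [0,0,0.79],
    [0,0,0.88],
    [0,0,0.966],
    [0,0,1.05]
  ]
}}

```text
time: 3.43
ee_pos: [0.5923, 0.0606, 0.2063]
tcp_rot: [3.113, 0.409, 0.012]
contact_force: [1.8, -0.5, 0.4]
finger_gap: -0.0004
grasp_force: 1.2
```

```bash
python3 -c "
from h import *
s=manip.observe();print(s['ee_pos'],s['contact_force'],push(-75))
rows([push(t) for t in range(-80,-116,-5)])"
```

```text
[0.59228629 0.06055061 0.20632219] [ 1.84149707 -0.54411022  0.42251544] (np.float64(0.5883383782162639), np.float64(0.06064249295437635), 0.201, 15)
off [[-0.0139, -0.0002, 0.0052], [-0.024, -0.0001, 0.0051], [-0.0341, -0.0009, 0.0051], [-0.0441, -0.0026, 0.005], [-0.0539, -0.0051, 0.0049], [-0.0634, -0.0085, 0.0048], [-0.0726, -0.0127, 0.0047], [-0.0814, -0.0177, 0.0047]]
rot [[0.003, -0.007, 0.087], [0.002, -0.008, 0.174], [0.002, -0.008, 0.261], [0.002, -0.008, 0.349], [0.001, -0.008, 0.436], [0.001, -0.008, 0.523], [0.001, -0.008, 0.61], [0.0, -0.008, 0.698]]
```

>>> {"name": "carry_out", "arguments": {
  "offset": [
    [-0.01,0,0.005],
    [-0.02,0,0.005],
    [-0.03,-0.001,0.005],
    [-0.04,-0.0025,0.005],
    [-0.05,-0.005,0.005],
    [-0.0585,-0.008,0.005],
    [-0.0585,-0.008,0.005],
    [-0.0585,-0.008,0.005]
  ],
  "delta_rot": [
    [0,0,0.087],
    [0,0,0.174],
    [0,0,0.26],
    [0,0,0.35],
    [0,0,0.436],
    [0,0,0.523],
    [0,0,0.523],
    [0,0,0.523]
  ]
}}

```text
time: 4.1
ee_pos: [0.533, 0.0537, 0.1998]
tcp_rot: [-3.116, 0.399, -0.007]
contact_force: [0.5, 0.1, -0.1]
finger_gap: -0.0002
grasp_force: 0.0
```

```bash
python3 - <<'E'
from h import *
s=manip.observe();print(s['ee_pos'],s['contact_force'],push(-105))
for n in("top","side"):
    im,d=manip.read_camera(n); np.savez(f"/tmp/{n}1.npz",im=im,d=d); w=cloud(n,d)
    hi=(np.abs(np.hypot(w[...,0]-C[0],w[...,1]-C[1])-.115)<.015)&(w[...,2]>.12)&(w[...,2]<.165)
    k,l,st,ce=cv2.connectedComponentsWithStats(hi.astype(np.uint8))
    for i in range(1,k):
        p=w[l==i]
        if len(p)>5: m=np.median(p,0); print(n,len(p),m.round(3),p[:,2].max().round(3),np.degrees(np.arctan2(m[1]-C[1],m[0]-C[0])))
    if n=="top": a=im[165:275,60:185]
    else: a=im[90:190,200:310]
    cv2.imwrite(f"pics/c1{n}.png",cv2.resize(a[:,:,::-1],(400,352),interpolation=cv2.INTER_CUBIC))
cv2.imwrite("pics/c1.png",np.hstack([cv2.imread("pics/c1top.png"),cv2.imread("pics/c1side.png")]))
rows([push(t) for t in range(-106,-116,-1)])
E
```

```text
[0.53302355 0.05366528 0.19982192] [ 0.45461173  0.07965712 -0.0787178 ] (np.float64(0.5288622286981028), np.float64(0.0523894952052833), 0.201, -15)
top 34 [0.653 0.198 0.151] 0.158 15.683126898377019
side 22 [0.653 0.199 0.138] 0.155 15.91905156543222
side 67 [0.532 0.048 0.145] 0.163 -95.48465913859923
off [[-0.0056, 0.0027, -0.0023], [-0.0076, 0.0029, -0.0023], [-0.0096, 0.0031, -0.0023], [-0.0117, 0.0033, -0.0023], [-0.0137, 0.0034, -0.0023], [-0.0157, 0.0034, -0.0023], [-0.0177, 0.0035, -0.0023], [-0.0198, 0.0035, -0.0023], [-0.0218, 0.0034, -0.0024], [-0.0238, 0.0034, -0.0024]]
rot [[-0.001, -0.003, 0.025], [-0.001, -0.003, 0.042], [-0.001, -0.003, 0.06], [-0.001, -0.003, 0.077], [-0.001, -0.003, 0.095], [-0.001, -0.003, 0.112], [-0.001, -0.003, 0.13], [-0.001, -0.003, 0.147], [-0.001, -0.003, 0.165], [-0.001, -0.003, 0.182]]
```

View pics/c1.png

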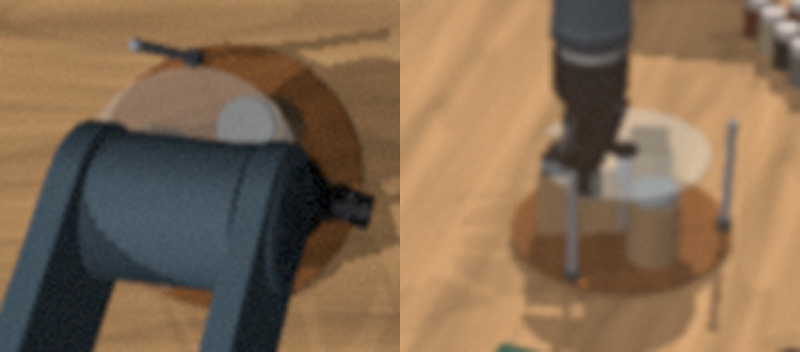

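The arm hides the notch from above. The far rod, rod1, stands at +15.8°, so the cassette is at about -164.2° and needs about 6.6° more.

>>> {"name": "carry_out", "arguments": {
  "offset": [
    [-0.003,0.001,-0.002],
    [-0.006,0.002,-0.002],
    [-0.009,0.003,-0.002],
    [-0.0115,0.003,-0.002],
    [-0.0137,0.0034,-0.002],
    [-0.0137,0.0034,-0.002],
    [-0.0137,0.0034,-0.002],
    [-0.0137,0.0034,-0.002]
  ],
  "delta_rot": [
    [0,0,0.02],
    [0,0,0.04],
    [0,0,0.06],
    [0,0,0.08],
    [0,0,0.095],
    [0,0,0.095],
    [0,0,0.095],
    [0,0,0.095]
  ]
}}

```text
time: 4.87
ee_pos: [0.5173, 0.0545, 0.1986]
tcp_rot: [3.093, -0.548, -0.002]
contact_force: [-0.2, 0.0, 0.2]
finger_gap: -0.0
grasp_force: 0.1
```

```bash
cat >> h.py <<'E'
def rods(tag):
    for n in("top","side"):
        im,d=manip.read_camera(n); np.savez(f"/tmp/{n}{tag}.npz",im=im,d=d); w=cloud(n,d)
        hi=(np.abs(np.hypot(w[...,0]-C[0],w[...,1]-C[1])-.115)<.015)&(w[...,2]>.125)&(w[...,2]<.165)
        k,l,st,ce=cv2.connectedComponentsWithStats(hi.astype(np.uint8))
        for i in range(1,k):
            p=w[l==i]
            if len(p)>5: m=np.median(p,0); print(n,len(p),m.round(3),np.degrees(np.arctan2(m[1]-C[1],m[0]-C[0])).round(1))
E
python3 - <<'E'
from h import *
rods(2); s=manip.observe();print(s['ee_pos'],s['contact_force'])
p=s['ee_pos'];rows([(p[0]+.03,p[1]-.01,p[2],-20),(p[0]+.03,p[1]-.01,.304,-10),(p[0]+.03,p[1]-.25,.304,9)])
E
```

```text
top 30 [0.656 0.185 0.152] 8.6
side 19 [0.657 0.184 0.142] 8.1
side 54 [0.519 0.05  0.145] -101.4
[0.51734824 0.05442927 0.19857834] [0.30251389 0.29467921 0.63685326]
off [[0.0316, -0.0009, -0.0], [0.0315, -0.0009, -0.1055], [0.114, 0.2245, -0.1055]]
rot [[0.0, 0.001, -0.002], [0.0, 0.001, -0.176], [0.0, 0.001, -0.508]]
```

The cassette is now at about -171.5°, against a notch direction of -170.8°. I'll back off, raise the tool and move clear to look.

>>> {"name": "carry_out", "arguments": {
  "offset": [
    [0.012,0,0],
    [0.015,0,-0.03],
    [0.015,0,-0.07],
    [0.015,0,-0.1],
    [0.04,0.03,-0.1],
    [0.06,0.07,-0.1],
    [0.08,0.11,-0.1],
    [0.1,0.15,-0.1],
    [0.11,0.19,-0.1],
    [0.114,0.22,-0.1],
    [0.114,0.22,-0.1]
  ],
  "delta_rot": [
    [0,0,0],
    [0,0,0],
    [0,0,0],
    [0,0,-0.1],
    [0,0,-0.2],
    [0,0,-0.3],
    [0,0,-0.4],
    [0,0,-0.508],
    [0,0,-0.508],
    [0,0,-0.508],
    [0,0,-0.508]
  ]
}}

```text
time: 5.88
ee_pos: [0.5477, -0.1979, 0.2985]
tcp_rot: [3.13, 0.237, -0.002]
contact_force: [0.1, -0.1, 0.3]
finger_gap: -0.0001
grasp_force: 0.0
```

```bash
python3 - <<'E'
from h import *
rods(3); s=manip.observe();print(s['ee_pos'],s['tcp_rot'])
im=np.load("/tmp/top3.npz")["im"][165:275,60:185]; 
b=np.load("/tmp/side3.npz")["im"][90:190,200:310]
cv2.imwrite("pics/c3.png",np.hstack([cv2.resize(x[:,:,::-1],(400,352),interpolation=cv2.INTER_CUBIC) for x in(im,b)]))
E
```

```text
top 30 [0.656 0.184 0.152] 8.6
top 22 [0.503 0.059 0.152] -110.6
top 34 [0.472 0.256 0.151] 129.0
side 14 [0.472 0.258 0.142] 128.1
side 18 [0.658 0.183 0.142] 7.6
side 17 [0.502 0.058 0.146] -110.5
[ 0.5484033  -0.19276379  0.29831021] [-3.13128140e+00 -2.40618224e-01  1.57263834e-03]
```

View pics/c3.png

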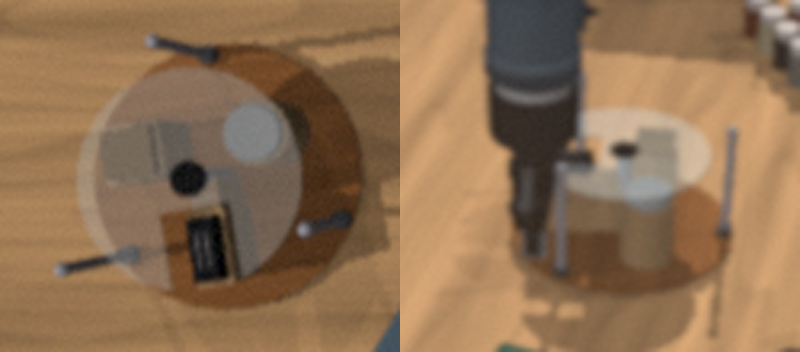

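The cassette's dark top lies in the notch at crop (208,247). I'll measure its centre and angle there.

```bash
python3 - <<'E'
from h import *
T=np.load("/tmp/top3.npz"); im=T["im"]; w=cloud("top",T["d"])
g=im.max(2); m=np.zeros_like(g); m[225:256,112:137]=(g[225:256,112:137]<75)
m=cv2.morphologyEx(m.astype(np.uint8),cv2.MORPH_CLOSE,np.ones((3,3),np.uint8))
c=max(cv2.findContours(m,0,2)[0],key=cv2.contourArea); r=cv2.minAreaRect(c); print(r)
P=np.array([plane("top",q,.108)[:2] for q in cv2.boxPoints(r)]); print(P.round(4),P.mean(0))
print("depth z",np.median(w[m>0],0))
for i in(0,1):
    e=P[i+1]-P[i]; print(np.linalg.norm(e).round(4),np.degrees(np.arctan2(e[1],e[0])))
ang=np.radians(-171.2); q=C+.062*np.array([np.cos(ang),np.sin(ang)]); print("nominal",q)
rows([(q[0],q[1],.298,8.8),(q[0],q[1],.20,8.8)])
E
```

```text
((124.68498229980469, 241.20230102539062), (22.504465103149414, 17.41054916381836), 81.25383758544922)
[[0.514  0.1831]
 [0.5207 0.1365]
 [0.4603 0.1269]
 [0.4536 0.1733]] [0.48715633 0.15496368]
depth z [0.48496949 0.1519464  0.10556135]
0.0471 -81.74557016860082
0.0612 -170.9237825267136
nominal [0.48192984 0.15801488]
off [[-0.0121, -0.3568, 0.0007], [-0.012, -0.3567, 0.0987]]
rot [[-0.001, 0.001, -0.0], [-0.001, 0.001, -0.0]]
```

>>> {"name": "carry_out", "arguments": {
  "offset": [
    [-0.011,-0.041,0],
    [-0.011,-0.08,0],
    [-0.011,-0.12,0],
    [-0.011,-0.16,0],
    [-0.011,-0.2,0],
    [-0.011,-0.24,0],
    [-0.011,-0.28,0],
    [-0.011,-0.32,0],
    [-0.011,-0.345,0],
    [-0.011,-0.355,0],
    [-0.011,-0.355,0.03],
    [-0.011,-0.355,0.05]
  ],
  "delta_rot": [
    [0,0,0],
    [0,0,0],
    [0,0,0],
    [0,0,0],
    [0,0,0],
    [0,0,0],
    [0,0,0],
    [0,0,0],
    [0,0,0],
    [0,0,0],
    [0,0,0],
    [0,0,0]
  ]
}}

```text
time: 6.98
ee_pos: [0.4821, 0.1594, 0.2484]
tcp_rot: [3.131, 0.252, 0.002]
contact_force: [-0.5, 1.1, -1.2]
finger_gap: 0.0001
grasp_force: 0.0
```

>>> {"name": "carry_out", "arguments": {
  "offset": [
    [0,0,0.03],
    [0,0,0.048],
    [0,0,0.048],
    [0,0,0.048],
    [0,0,0.048]
  ],
  "delta_rot": [
    [0,0,0],
    [0,0,0],
    [0,0,0],
    [0,0,0],
    [0,0,0]
  ]
}}

```text
time: 7.4
ee_pos: [0.4833, 0.1578, 0.2022]
tcp_rot: [-3.132, -0.247, -0.003]
contact_force: [0.1, 0.2, 0.2]
finger_gap: -0.0001
grasp_force: 0.0
```

```bash
python3 - <<'E'
from h import *
s=manip.observe();print(s['ee_pos'],s['tcp_rot'],s['contact_force'])
rows([(.483,.156,.184,9)]); rods(4)
E
```

```text
[0.48334123 0.15780719 0.20216238] [-3.13188578e+00 -2.46741774e-01 -2.50934912e-03] [0.14685987 0.20767269 0.22451363]
off [[-0.0006, 0.0017, 0.0182]]
rot [[0.0, -0.002, 0.0]]
top 28 [0.656 0.185 0.151] 8.8
top 20 [0.503 0.059 0.152] -110.5
side 18 [0.657 0.184 0.144] 8.4
side 19 [0.501 0.06  0.144] -111.2
```

>>> {"name": "carry_out", "arguments": {
  "offset": [
    [0,0.001,0.01],
    [0,0.001,0.018],
    [0,0.001,0.02],
    [0,0.001,0.022],
    [0,0.001,0.024],
    [0,0.001,0.025]
  ],
  "delta_rot": [
    [0,0,0],
    [0,0,0],
    [0,0,0],
    [0,0,0],
    [0,0,0],
    [0,0,0]
  ]
}}

```text
time: 8.0
ee_pos: [0.4828, 0.1565, 0.176]
tcp_rot: [3.132, 0.246, -0.001]
contact_force: [-2.6, -1.3, 5.2]
finger_gap: -0.0001
grasp_force: 3.0
```

>>> {"name": "carry_out", "arguments": {
  "offset": [
    [0,0,0.001],
    [0,0,0.002],
    [0,0,0.002]
  ],
  "delta_rot": [
    [0,0,0],
    [0,0,0],
    [0,0,0]
  ]
}}

```text
time: 8.25
ee_pos: [0.4828, 0.1565, 0.1741]
tcp_rot: [3.132, 0.246, -0.001]
contact_force: [-1.6, -1.0, 5.0]
finger_gap: -0.0003
grasp_force: 2.6
```

>>> {"name": "carry_out", "arguments": {
  "offset": [
    [0,0,0.001],
    [0,0,0.002],
    [0,0,0.002]
  ],
  "delta_rot": [
    [0,0,0],
    [0,0,0],
    [0,0,0]
  ]
}}

```text
time: 8.5
ee_pos: [0.4828, 0.1565, 0.1721]
tcp_rot: [3.132, 0.246, -0.001]
contact_force: [-1.9, -0.6, 5.0]
finger_gap: 0.0002
grasp_force: 2.6
```

>>> {"name": "carry_out", "arguments": {
  "offset": [
    [0,0,0.001],
    [0,0,0.0015]
  ],
  "delta_rot": [
    [0,0,0],
    [0,0,0]
  ]
}}

```text
time: 8.67
ee_pos: [0.4829, 0.1565, 0.1711]
tcp_rot: [3.132, 0.246, -0.001]
contact_force: [-3.3, -1.6, 14.2]
finger_gap: 0.0
grasp_force: 6.7
```

>>> {"name": "carry_out", "arguments": {
  "offset": [
    [0,0,0.001],
    [0,0,0.001]
  ],
  "delta_rot": [
    [0,0,0],
    [0,0,0]
  ]
}}

```text
time: 8.83
ee_pos: [0.4832, 0.1565, 0.1712]
tcp_rot: [3.131, 0.246, 0.0]
contact_force: [-7.0, -2.6, 16.4]
finger_gap: -0.0001
grasp_force: 8.1
```

>>> {"name": "carry_out", "arguments": {
  "offset": [
    [0,0,0.001],
    [0,0,0.001]
  ],
  "delta_rot": [
    [0,0,0],
    [0,0,0]
  ]
}}

```text
time: 9.0
ee_pos: [0.4834, 0.1565, 0.171]
tcp_rot: [3.131, 0.247, 0.001]
contact_force: [-10.0, -2.3, 24.2]
finger_gap: -0.0005
grasp_force: 11.7
```

The tool reached the hard stop at 24 N, so the latch should be free. I'll go up.

>>> {"name": "carry_out", "arguments": {
  "offset": [
    [0,0,-0.01],
    [0,0,-0.02],
    [0,0,-0.03],
    [0,0,-0.04],
    [0,0,-0.06],
    [0,0,-0.08],
    [0,0,-0.09],
    [0,0,-0.09]
  ],
  "delta_rot": [
    [0,0,0],
    [0,0,0],
    [0,0,0],
    [0,0,0],
    [0,0,0],
    [0,0,0],
    [0,0,0],
    [0,0,0]
  ]
}}

```text
time: 9.67
ee_pos: [0.4842, 0.1568, 0.2611]
tcp_rot: [-3.132, -0.246, -0.008]
contact_force: [0.9, -0.3, -0.3]
finger_gap: -0.0003
grasp_force: 0.0
```

```bash
python3 - <<'E'
from h import *
s=manip.observe();print(s['ee_pos'],s['tcp_rot'],s['contact_force'])
rods(5)
b=np.load("/tmp/side5.npz")["im"][80:190,190:320]
w=cloud("side",np.load("/tmp/side5.npz")["d"]); d=np.hypot(w[...,0]-.483,w[...,1]-.157)<.035; print(np.percentile(w[d&(w[...,2]>.09)&(w[...,2]<.15)][:,2],[5,50,95,99]) )
cv2.imwrite("pics/c5.png",cv2.resize(b[:,:,::-1],(650,550),interpolation=cv2.INTER_CUBIC))
E
```

```text
[0.4841729  0.15676939 0.26113757] [-3.13183244 -0.24615949 -0.00774793] [ 0.92084873 -0.25699608 -0.31746807]
top 30 [0.656 0.184 0.152] 8.6
top 21 [0.502 0.059 0.152] -110.7
side 16 [0.473 0.256 0.14 ] 128.7
side 19 [0.656 0.184 0.139] 8.3
side 17 [0.501 0.058 0.147] -111.0
[0.10601978 0.12897204 0.1479449  0.14878995]
```

View pics/c5.png

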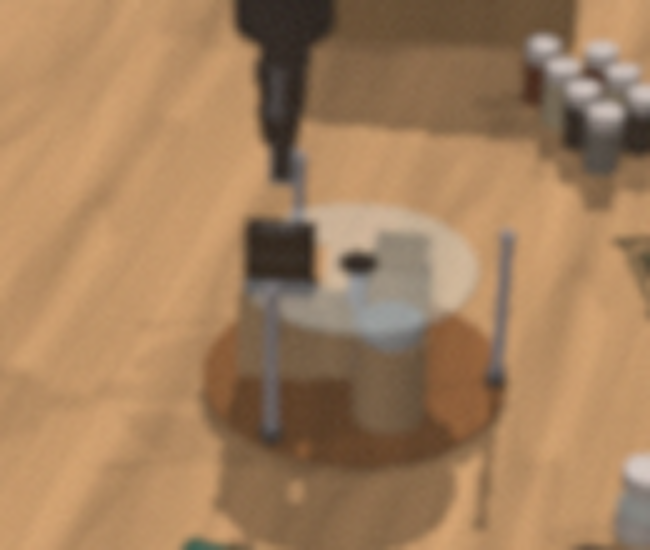

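The cassette has sprung up, at (283,250) with its top near 0.147 m. I'll measure it, then open the gripper and grasp.

```bash
python3 - <<'E'
from h import *
Z=np.load("/tmp/side5.npz"); w=cloud("side",Z["d"]); g=Z["im"].max(2)
d=(np.hypot(w[...,0]-.483,w[...,1]-.157)<.05)&(g<90)
f=d&(w[...,2]>.122)&(w[...,2]<.139); t=d&(w[...,2]>.1425)&(w[...,2]<.152)
print(f.sum(),t.sum(),w[f].mean(0),w[f].min(0),w[f].max(0),"top",w[t].mean(0),w[t].min(0),w[t].max(0))
p=w[f][:,:2]; v=np.linalg.svd(p-p.mean(0))[2][0]; print("face yaw",np.degrees(np.arctan2(v[1],v[0])))
rows([(.483,.157,.193,9)])
E
```

```text
45 29 [0.48726005 0.14962861 0.12967275] [0.46275521 0.14095312 0.12200348] [0.50760027 0.157643   0.13894092] top [0.48435739 0.15267042 0.14615545] [0.46345607 0.13948383 0.14261081] [0.50733672 0.16467309 0.15004653]
face yaw 6.291983799796497
off [[0.0003, -0.0004, 0.0652]]
rot [[-0.0, -0.0, -0.0]]
```

>>> {"name": "carry_out", "arguments": {
  "offset": [
    [0,0,0],
    [0,0,0],
    [0,0,0.005],
    [0,0,0.015],
    [0,0,0.03],
    [0,0,0.05],
    [0,0,0.06],
    [0,0,0.067],
    [0,0,0.067],
    [0,0,0.067]
  ],
  "delta_rot": [
    [0,0,0],
    [0,0,0],
    [0,0,0],
    [0,0,0],
    [0,0,0],
    [0,0,0],
    [0,0,0],
    [0,0,0],
    [0,0,0],
    [0,0,0]
  ],
  "gripper": 0.3
}}

```text
time: 10.6
ee_pos: [0.4828, 0.1565, 0.1911]
tcp_rot: [3.132, 0.246, -0.001]
contact_force: [0.0, 0.4, 0.3]
finger_gap: 0.0552
grasp_force: 0.0
```

>>> {"name": "carry_out", "arguments": {
  "offset": [
    [0,0,0],
    [0,0,0],
    [0,0,0],
    [0,0,0],
    [0,0,0],
    [0,0,0],
    [0,0,0],
    [0,0,0]
  ],
  "delta_rot": [
    [0,0,0],
    [0,0,0],
    [0,0,0],
    [0,0,0],
    [0,0,0],
    [0,0,0],
    [0,0,0],
    [0,0,0]
  ],
  "gripper": -1,
  "newtons": 30
}}

```text
time: 11.27
ee_pos: [0.4833, 0.1568, 0.1918]
tcp_rot: [-3.132, -0.246, -0.002]
contact_force: [1.0, 2.9, 3.0]
finger_gap: 0.0236
grasp_force: 31.9
```

>>> {"name": "carry_out", "arguments": {
  "offset": [
    [0,0,-0.01],
    [0,0,-0.03],
    [0,0,-0.055],
    [0,0,-0.08],
    [0,0,-0.1],
    [0,0,-0.11],
    [0,0,-0.11]
  ],
  "delta_rot": [
    [0,0,0],
    [0,0,0],
    [0,0,0],
    [0,0,0],
    [0,0,0],
    [0,0,0],
    [0,0,0]
  ]
}}

```text
time: 11.85
ee_pos: [0.4837, 0.1565, 0.304]
tcp_rot: [3.132, 0.246, 0.006]
contact_force: [0.7, 0.8, -2.1]
finger_gap: 0.0239
grasp_force: 30.3
```

```bash
python3 - <<'E'
from h import *
s=manip.observe();print(s['finger_gap'],s['grasp_force'],s['contact_force'])
rows([(.51,-.174,.302,9),(.51,-.174,.13,9)])
E
```

```text
0.023884613373970166 30.32292366027832 [ 0.65274015  0.78564645 -2.08058154]
off [[-0.0256, 0.3305, 0.0021], [-0.0263, 0.3304, 0.1741]]
rot [[0.001, -0.004, -0.0], [0.001, -0.004, -0.0]]
```

>>> {"name": "carry_out", "arguments": {
  "offset": [
    [-0.002,0.02,0],
    [-0.004,0.05,0],
    [-0.007,0.085,0],
    [-0.01,0.12,0],
    [-0.012,0.155,0],
    [-0.015,0.19,0],
    [-0.018,0.225,0],
    [-0.02,0.26,0],
    [-0.023,0.29,0],
    [-0.025,0.315,0],
    [-0.026,0.33,0],
    [-0.026,0.33,0]
  ],
  "delta_rot": [
    [0,0,0],
    [0,0,0],
    [0,0,0],
    [0,0,0],
    [0,0,0],
    [0,0,0],
    [0,0,0],
    [0,0,0],
    [0,0,0],
    [0,0,0],
    [0,0,0],
    [0,0,0]
  ]
}}

```text
time: 12.85
ee_pos: [0.5081, -0.1759, 0.2997]
tcp_rot: [-3.132, -0.241, 0.004]
contact_force: [0.9, 0.8, -1.0]
finger_gap: 0.0234
grasp_force: 30.4
```

>>> {"name": "carry_out", "arguments": {
  "offset": [
    [0,0,0.02],
    [0,0,0.05],
    [0,0,0.08],
    [0,0,0.11],
    [0,0,0.14],
    [0,0,0.16],
    [0,0,0.17],
    [0,0,0.17],
    [0,0,0.17]
  ],
  "delta_rot": [
    [0,0,0],
    [0,0,0],
    [0,0,0],
    [0,0,0],
    [0,0,0],
    [0,0,0],
    [0,0,0],
    [0,0,0],
    [0,0,0]
  ]
}}

```text
time: 13.6
ee_pos: [0.5087, -0.1726, 0.1314]
tcp_rot: [-3.131, -0.247, 0.001]
contact_force: [-1.1, -0.4, -0.5]
finger_gap: 0.0236
grasp_force: 30.3
```

```bash
python3 - <<'E'
from h import *
s=manip.observe();print(s['ee_pos'],s['finger_gap'],s['grasp_force'],s['contact_force'],s['tcp_rot'])
im,d=manip.read_camera("side"); w=cloud("side",d); g=im.max(2)
m=(np.abs(w[...,0]-.51)<.035)&(np.abs(w[...,1]+.19)<.03)&(w[...,2]>.008)&(w[...,2]<.06)&(g<80); print(m.sum(),w[m].min(0),w[m].max(0))
cv2.imwrite("pics/c6.png",cv2.resize(im[170:260,180:310][:,:,::-1],(780,540),interpolation=cv2.INTER_CUBIC))
E
```

```text
[ 0.50872467 -0.17264048  0.13138465] 0.023569092341593104 30.280340909957886 [-1.14194709 -0.41286456 -0.53300595] [-3.13111977e+00 -2.47247952e-01  1.14080329e-03]
132 [ 0.48155238 -0.20674311  0.00808754] [ 0.53622927 -0.16422795  0.05972666]
```

View pics/c6.png

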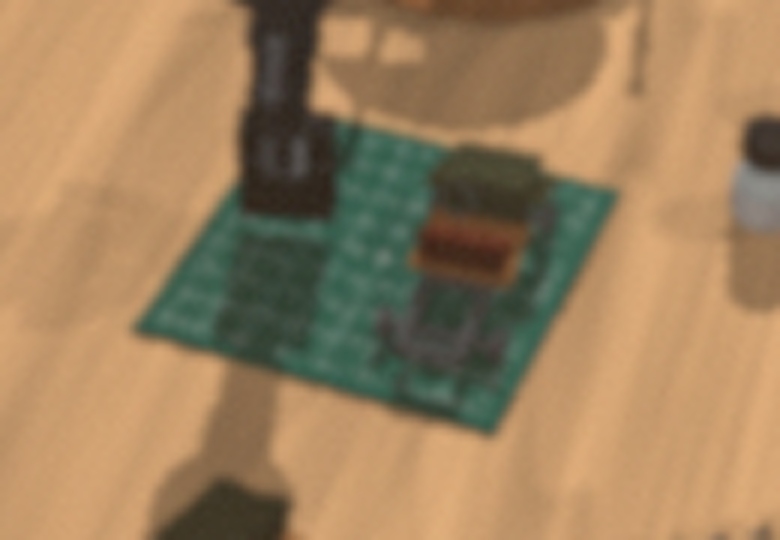

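The cassette is held upright over the free half of the mat, at (288,165), well clear of the chassis at (465,230). I'll lower it slowly.

>>> {"name": "carry_out", "arguments": {
  "offset": [
    [0,0,0.006],
    [0,0,0.011],
    [0,0,0.013],
    [0,0,0.015],
    [0,0,0.016],
    [0,0,0.016]
  ],
  "delta_rot": [
    [0,0,0],
    [0,0,0],
    [0,0,0],
    [0,0,0],
    [0,0,0],
    [0,0,0]
  ]
}}

```text
time: 14.15
ee_pos: [0.5088, -0.1735, 0.1156]
tcp_rot: [-3.132, -0.246, -0.0]
contact_force: [-0.4, 0.5, -0.0]
finger_gap: 0.0236
grasp_force: 30.4
```

>>> {"name": "carry_out", "arguments": {
  "offset": [
    [0,0,0.001],
    [0,0,0.0015],
    [0,0,0.0015]
  ],
  "delta_rot": [
    [0,0,0],
    [0,0,0],
    [0,0,0]
  ]
}}

```text
time: 14.4
ee_pos: [0.5093, -0.1735, 0.1153]
tcp_rot: [3.132, 0.246, 0.002]
contact_force: [-1.6, 2.7, 9.9]
finger_gap: 0.0235
grasp_force: 31.8
```

>>> {"name": "carry_out", "arguments": {
  "offset": [
    [0,0,-0.001],
    [0,0,-0.001]
  ],
  "delta_rot": [
    [0,0,0],
    [0,0,0]
  ]
}}

```text
time: 14.57
ee_pos: [0.5091, -0.1736, 0.1154]
tcp_rot: [3.131, 0.246, 0.002]
contact_force: [0.7, 1.0, 4.3]
finger_gap: 0.0235
grasp_force: 30.8
```

>>> {"name": "carry_out", "arguments": {
  "offset": [
    [0,0,0],
    [0,0,0],
    [0,0,0],
    [0,0,0],
    [0,0,0],
    [0,0,0]
  ],
  "delta_rot": [
    [0,0,0],
    [0,0,0],
    [0,0,0],
    [0,0,0],
    [0,0,0],
    [0,0,0]
  ],
  "gripper": 0.3
}}

```text
time: 15.07
ee_pos: [0.5087, -0.1734, 0.1148]
tcp_rot: [-3.132, -0.246, 0.0]
contact_force: [-0.4, -0.1, 0.6]
finger_gap: 0.0554
grasp_force: 0.0
```

>>> {"name": "carry_out", "arguments": {
  "offset": [
    [0,0,-0.01],
    [0,0,-0.04],
    [0,0,-0.07],
    [0,0,-0.1],
    [0,0,-0.14],
    [0,0,-0.16],
    [-0.03,0,-0.16],
    [-0.07,0,-0.16],
    [-0.11,0,-0.16],
    [-0.13,0,-0.16],
    [-0.13,0,-0.16]
  ],
  "delta_rot": [
    [0,0,0],
    [0,0,0],
    [0,0,0],
    [0,0,0],
    [0,0,0],
    [0,0,0],
    [0,0,0],
    [0,0,0],
    [0,0,0],
    [0,0,0],
    [0,0,0]
  ]
}}

```text
time: 15.98
ee_pos: [0.3773, -0.1937, 0.2753]
tcp_rot: [3.132, 0.243, -0.002]
contact_force: [0.3, 1.2, -1.0]
finger_gap: 0.0554
grasp_force: 0.0
```

```bash
python3 - <<'E'
from h import *
s=manip.observe();print(s['ee_pos'],s['finger_gap'],s['contact_force'])
o=[]
for n,sl in(("top",(slice(155,265),slice(195,315))),("side",(slice(170,260),slice(180,310)))):
    im,d=manip.read_camera(n); o.append(cv2.resize(im[sl][:,:,::-1],(400,350),interpolation=cv2.INTER_CUBIC))
    w=cloud(n,d); m=(np.abs(w[...,0]-.51)<.04)&(np.abs(w[...,1]+.175)<.03)&(w[...,2]>.058)&(w[...,2]<.1); print(n,m.sum(),w[m].mean(0),w[m].min(0),w[m].max(0))
cv2.imwrite("pics/c7.png",np.hstack(o))
E
```

```text
[ 0.3773306  -0.19365066  0.27528029] 0.0553753619683443 [ 0.30085473  1.18322111 -0.9791915 ]
top 166 [ 0.50897303 -0.17244848  0.06824237] [ 0.48099139 -0.18615425  0.05954327] [ 0.53781313 -0.15785299  0.07265966]
side 113 [ 0.50859578 -0.17680056  0.06786113] [ 0.47961276 -0.19053115  0.05808634] [ 0.53579934 -0.15764329  0.07580528]
```

View pics/c7.png

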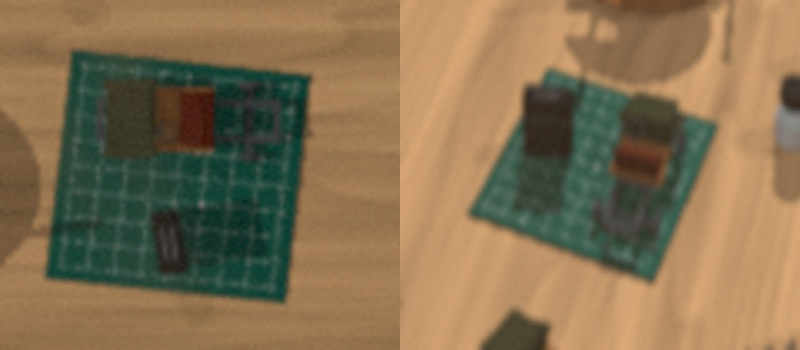

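The cassette stands upright on the mat, at (170,240) in the top crop, clear of the chassis. Its top measures about 0.068 m above the bench, which fits the 66 mm cassette on the 3 mm mat.

```bash
python3 -c "
from cell import manip
print(manip.hand_in())"
```

```text
the job is handed in; nothing more can be done
None
```

I handed the job in at about 16 s of the 67 s. The cassette stands upright on the free half of the mat, clear of the chassis. The highest pressing force I read was about 24 N. The chassis and jars were not touched. The hand-in returned no verdict.

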